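Load the specimen carrier for the laboratory

TASK

The biopsy is done and the specimens go to the laboratory: put the four closed containers that lie about the table (the conical tube, the blood vial, the cryovial and the lidded specimen jar) into the carrier tray, each in the nest that was made for its shape and length, so that it sits right down on the floor of the nest. Keep the jar upright, set everything down gently instead of dropping it, and leave all four seated, released and at rest. Mind the tall cabinet close by on the right of the table.

Things in the scene. Friction and masses are not known exactly. Their poses are not given: they have to be found in the camera images.
- tube: closed 15 ml conical tube, clear with a blue screw cap, lying: 119 mm long; body 16 mm wide, 18 high; cap 22 mm wide, 23 high. Origin: on its underside (the height of what it lies on), middle of its length; y along it (cap at -y), z up. Grasp at the origin, across the body. Does not roll. 16 to 28 g
- blood_vial: closed 3 ml blood vial, dark red with a purple cap, lying: 75 mm long; body 12 mm wide, 14 high; cap 16 mm wide and high. Origin: on its underside (the height of what it lies on), middle of its length; y along it (cap at -y), z up. Grasp at the origin, across the body. Does not roll. 11 to 20 g
- cryovial: closed 2 ml cryovial, whitish and clear with a ribbed cap, lying: 48 mm long, 13 mm wide and high. Origin: on its underside (the height of what it lies on), middle of its length; y along it (cap at -y), z up. Grasp at the origin, across. Does not roll. 10 to 17 g
- specimen_jar: clear round specimen jar closed with a white ribbed screw lid, standing: 68 mm high; 48 mm across at the foot, 58 mm below the lid; the fixed lid is 60 mm across, from 53 to 68 mm up. Origin: centre of its underside; z up. Grasp from above across the lid. 70 to 130 g
- tube_nest: grey insert 64 x 144 x 5 mm, one of four side by side (66 mm pitch, any order) on a fixed steel tray with a 16 mm rim. Origin: centre of its underside, 7 mm above the table; y along its length, z up. Longest nest, 129 x 31 mm inside, floor at z 5 mm: two U-shaped end cradles, walls 10 mm high; middle 52 mm of y open for fingers. For the tube, lying, either way round.
- vial_nest: grey insert 64 x 144 x 5 mm, one of four side by side (66 mm pitch, any order) on a fixed steel tray with a 16 mm rim. Origin: centre of its underside, 7 mm above the table; y along its length, z up. Middle-sized nest, 85 x 25 mm inside, floor at z 5 mm: two U-shaped end cradles, walls 10 mm high; middle 42 mm of y open for fingers. For the blood vial, lying, either way round.
- cryo_nest: grey insert 64 x 144 x 5 mm, one of four side by side (66 mm pitch, any order) on a fixed steel tray with a 16 mm rim. Origin: centre of its underside, 7 mm above the table; y along its length, z up. Shortest nest, 58 x 22 mm inside, floor at z 5 mm: two U-shaped end cradles, walls 10 mm high; middle 33 mm of y open for fingers. For the cryovial, lying, either way round.
- jar_nest: grey insert 64 x 144 x 5 mm, one of four side by side (66 mm pitch, any order) on a fixed steel tray with a 16 mm rim. Origin: centre of its underside, 7 mm above the table; y along its length, z up. Round nest: a ring 58 mm across inside, 64 outside, 12 mm high above its floor at z 5 mm, centred on the origin. For the specimen jar, standing; the seated jar rises to 80 mm above the table.
Not all that is in view belongs to the job. What is shaped like the specimen_jar but black or pink is not meant.

How it is judged:
At the end, for the whole second after the job is handed in: Each container lies or stands on the floor of its own nest (origins within 12 mm horizontally, 2 to 9 mm above the insert's underside), level or upright within 0.12 rad, slower than 20 mm/s; the lying three point along the nest within 0.25 rad, either way round (horizontal distance between tube and tube_nest below 0.012 m and z of tube in the frame of tube_nest between 0.002 and 0.009 m and linear speed of each of tube, blood_vial, cryovial, specimen_jar below 0.02 m/s and angle between each of tube, blood_vial, cryovial, specimen_jar's own z axis and vertical below 0.12 rad and angle between the y axis of tube and the y axis of tube_nest, either way round below 0.25 rad and horizontal distance between blood_vial and vial_nest below 0.012 m and z of blood_vial in the frame of vial_nest between 0.002 and 0.009 m and angle between the y axis of blood_vial and the y axis of vial_nest, either way round below 0.25 rad and horizontal distance between cryovial and cryo_nest below 0.012 m and z of cryovial in the frame of cryo_nest between 0.002 and 0.009 m and angle between the y axis of cryovial and the y axis of cryo_nest, either way round below 0.25 rad and horizontal distance between specimen_jar and jar_nest below 0.012 m and z of specimen_jar in the frame of jar_nest between 0.002 and 0.009 m); the robot touches nothing.
It fails at once if the specimen jar is tipped by more than about 35 degrees (angle between specimen_jar's own z axis and vertical above 0.6 rad).
It fails at once if the tube is dropped or thrown (moves at more than 0.8 m/s while no finger touches it) (linear speed of tube above 0.8 m/s and contact force between tube and the fingers below 0.01 N).
It fails at once if the blood vial is dropped or thrown (moves at more than 0.8 m/s while no finger touches it) (linear speed of blood_vial above 0.8 m/s and contact force between blood_vial and the fingers below 0.01 N).
It fails at once if the cryovial is dropped or thrown (moves at more than 0.8 m/s while no finger touches it) (linear speed of cryovial above 0.8 m/s and contact force between cryovial and the fingers below 0.01 N).
It fails at once if the specimen jar is dropped or thrown (moves at more than 0.8 m/s while no finger touches it) (linear speed of specimen_jar above 0.8 m/s and contact force between specimen_jar and the fingers below 0.01 N).
It also fails if it takes over 96 s, if anything falls off the work surface, if the arm or the gripper's body presses on something with over 40 N, if the wrist force passes 120 N, or if a joint passes its speed limit or range.

ROBOT

A 7-joint arm with a two-finger parallel gripper is mounted at the origin on a cart in front of the work surface, level with it; the furniture and walls round the work are solid. World frame = base frame: x ahead of the robot, y to its left, z up, the work surface at z = 0. Lengths are in m, angles in rad, forces in N, time in s.
With the tool pointing down it reaches from about 0.4 to 0.875 m from the base axis. Payload 19.3 kg.
Tool frame: the origin (TCP) lies at the very end of the fingers, on their centre line; the grasp point (between the pads) lies 19 mm behind it; z points along the fingers, y is the line along which they close (so a half turn about z gives the same grasp; the last joint's range is limited). The gripper opens to 85 mm and grips with 20 to 120 N. Pads are 22 mm wide; open, the fingers measure 114 mm over their backs; the gripper's body (76 mm by 85 mm) begins 54 mm behind the grasp point. The pads swing forward as they close: fully open they stand 13 mm farther back than shut.
Start: joints at [1.098, 0.521, -0.036, 1.599, 0.021, 1.021, -0.113], TCP at [0.245, -0.575, 0.231] pointing down, gripper open.
Joint ranges: [-2.91, 2.91], [-0.3, 2.13], [-1.5, 1.42], [0.17, 2.43], [-1.26, 4.41], [0.16, 1.93], [-2.52, 2.52]. Speed limits (rad/s): [1.89, 1.89, 2.39, 2.39, 3.01, 3.01, 3.01].

INTERFACE

Orientations are given as [roll, pitch, yaw] about the fixed x, y, z axes, in that order (R = Rz(yaw) Ry(pitch) Rx(roll)).
In Python, from workcell import bot, grab_frame, calibration, job gives the robot as it stands.
- The arm moves only by the shell command python3 -m creep [FORCE], which reads ROWS from standard input. ROWS is one flat JSON list of numbers that holds 1 to 5 rows one after another, with no inner brackets; each row has 7 numbers: the finger opening in m, then dx, dy, dz in cm, then a rotation vector rx, ry, rz in rad; each row is the pose to reach, as a shift and turn from the pose commanded when the command began, along the tool's axes at that moment; what a row does not reach only later rows make up. A row lasts 1/8 s, in which the tool goes at most 0.0625 m and 0.188 rad, less where a joint would pass 70% of its speed; a pose out of reach is approached as far as the arm can. The fingers move at their own pace and stop on an object; FORCE is the grip in N (left out, the last holds). Time passes only in rows, so rows that do not move let the fingers close. It prints the time, the measured TCP pose, the force, the opening and the grip force at its end. Input that does not fit is refused with a message, and nothing moves.
- bot.observe(): the state, without advancing time (a new reading comes with each control period).
- grab_frame(name): name is "side" or "top" or "wrist"; returns (picture, depth): 420x560x3 uint8, blue, green, red; 420x560 float32, m along the optical axis (not along the pixel's ray), 0 where there is no reading.
- calibration(name): a dict with "vfov" (degrees; the focal length in pixels is half the picture's height over the tangent of half this angle, whatever the lens; pixels are square), "cx", "cy" (the principal point, pixels), "eye" and "attitude" of the camera in the world. Camera axes: x right, y down, z forward; pixel columns grow to the right and rows downward; lengths in m; the calibration is good to about 2 mm. A picture is of the moment at which its call begins: read the wrist's pose just before it. calibration takes no time and is no camera call; for the wrist camera it gives the pose at the moment of the call.
- job.job_done(): hands the job in; it is judged then, once.
The state is a dict: "clock": time; "qpos": joint angles; "qd": joint speeds; "joint_efforts": joint torques, N m; "position": TCP position; "tool_rot": TCP orientation; "force": force on the tool from outside, world axes, zero at the start; "moment": the same for the moment, N m; "grip_width": finger opening in m; "finger_force": force on a finger pad.
Only numpy, scipy, OpenCV 4.12 (cv2) and the standard library are available. Lean on these libraries where they do the work, as an engineer would, in place of code of your own. Each camera call takes 0.05 s, during which the arm holds its last target. There are 200 camera calls.

## Working session

There is one attempt and no reset: what is moved stays moved. The work goes in short steps, Python scripts to look and compute and a shell command to move; the robot and the scene stay as the last step left them, time stands still between calls to the robot, and variables do not carry over. Pictures are saved under pics/ and viewed, at most 20 in all, crops included, and the job is handed in when it is done.

```bash
ls; mkdir -p pics; python3 - <<'E'
from workcell import bot, grab_frame, calibration
import cv2
for n in ("top","side"):
    p,d=grab_frame(n); cv2.imwrite(f"pics/{n}0.png",p)
    import numpy as np; np.save(f"pics/{n}0.npy",d); print(n,calibration(n))
print(bot.observe())
E
```

```text
pics
top {'vfov': 56.701413169415254, 'cx': 287.46221633697166, 'cy': 209.3004169982625, 'eye': array([0.36988124, 0.02463056, 1.27234627]), 'attitude': array([-3.0522905 , -0.01059347, -1.54936347])}
side {'vfov': 56.771078291894455, 'cx': 277.72047616589197, 'cy': 209.76802143431723, 'eye': array([0.18143607, 0.98160763, 0.91543885]), 'attitude': array([-2.2772487 , -0.01493958, -2.85329364])}
{'clock': 0.1, 'qpos': array([ 1.09778793,  0.52195435, -0.03633657,  1.59993141,  0.02118653,
        1.02111333, -0.11278864]), 'qd': array([ 7.75363234e-04, -2.34175741e-03, -2.59786833e-05, -6.01006554e-04,
        2.47551383e-03, -5.75746988e-04,  6.50819413e-04]), 'joint_efforts': array([ 4.54738765e-03, -9.28485489e+01,  1.98474102e+00, -3.70534658e+01,
        1.82263908e-02,  5.38503795e-03,  7.72476483e-05]), 'position': array([ 0.2448625 , -0.57471227,  0.23079024]), 'tool_rot': array([-3.14057208e+00,  5.55658000e-05,  4.02809344e-01]), 'force': array([ 0.70645349, -0.02881469, -0.57434898]), 'moment': array([-0.00212161, -0.02732257,  0.06759524]), 'finger_force': 0.0, 'grip_width': 0.08574032855254485}
```

View pics/top0.png

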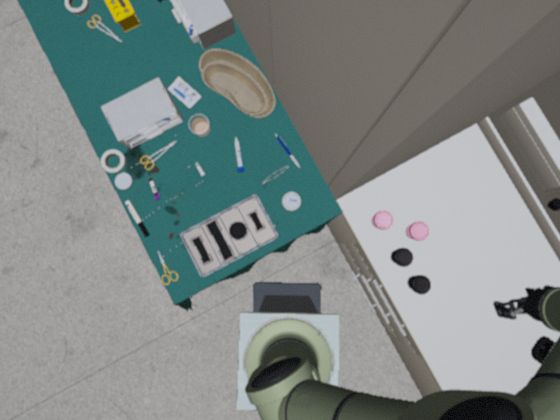

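View pics/side0.png

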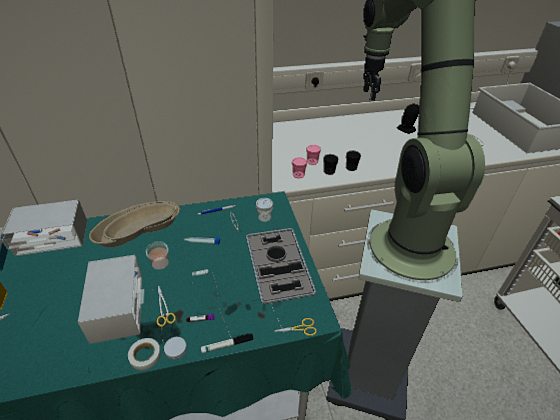

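Top view: the jar is at (291,201), the tube (white with blue cap) at (239,155), the blood vial (dark, purple cap) at (154,188) and the cryovial at (199,170). The tray is centred near (230,235). Lookalikes are the pen at (288,150), the marker at (136,218), the round white lid at (123,181), the cup at (199,125) and the pink/black jars on the counter. Next I'll make enlarged crops.

```bash
cat > h.py <<'E'
import numpy as np, cv2
from scipy.spatial.transform import Rotation as R
from workcell import bot, grab_frame, calibration
def K(c): return 210/np.tan(np.radians(c["vfov"])/2)
def ray(c,u,v):
    d=np.array([(u-c["cx"])/K(c),(v-c["cy"])/K(c),1.]); return R.from_euler("xyz",c["attitude"]).as_matrix()@d
def px(c,u,v,z):           # pixel on plane z
    r=ray(c,u,v); return c["eye"]+r*(z-c["eye"][2])/r[2]
def pd(c,u,v,d): return c["eye"]+ray(c,u,v)*d
def tri(views):            # [(c,u,v),..] least squares
    A=np.zeros((3,3));b=np.zeros(3);L=[]
    for c,u,v in views:
        r=ray(c,u,v);r/=np.linalg.norm(r);P=np.eye(3)-np.outer(r,r);A+=P;b+=P@c["eye"];L.append((P,c["eye"]))
    x=np.linalg.solve(A,b); return x,[np.linalg.norm(P@(x-e)) for P,e in L]
def proj(c,p):
    q=R.from_euler("xyz",c["attitude"]).as_matrix().T@(np.asarray(p)-c["eye"]); return q[:2]/q[2]*K(c)+[c["cx"],c["cy"]]
def go(p,yaw=None):        # shift in tool axes, rotvec
    s=bot.observe(); T=R.from_euler("xyz",s["tool_rot"])
    print("tool shift",np.round(T.inv().apply(np.asarray(p)-s["position"]),4))
    if yaw is not None:
        W=R.from_euler("xyz",[np.pi,0,yaw]); print("rotvec",np.round((T.inv()*W).as_rotvec(),4))
E
python3 - <<'E'
import cv2,numpy as np
from h import *
p=cv2.imread("pics/top0.png"); cv2.imwrite("pics/top0c.png",cv2.resize(p[130:285,115:315],None,fx=3.8,fy=3.8,interpolation=cv2.INTER_CUBIC))
p=cv2.imread("pics/side0.png"); cv2.imwrite("pics/side0c.png",cv2.resize(p[190:360,140:340],None,fx=3.5,fy=3.5,interpolation=cv2.INTER_CUBIC))
d=np.load("pics/top0.npy");c=calibration("top")
for u,v in [(291,201),(239,155),(154,188),(199,170),(238,232),(180,150),(300,100),(330,120),(222,60)]: print(u,v,pd(c,u,v,d[v,u]).round(3))
E
```

```text
291 201 [0.504 0.004 0.065]
239 155 [0.658 0.176 0.017]
154 188 [0.544 0.453 0.003]
199 170 [0.606 0.307 0.01 ]
238 232 [0.406 0.172 0.011]
180 150 [0.673 0.374 0.002]
300 100 [ 0.751 -0.011  0.271]
330 120 [ 0.645 -0.072  0.435]
222 60 [0.986 0.246 0.003]
```

View pics/top0c.png

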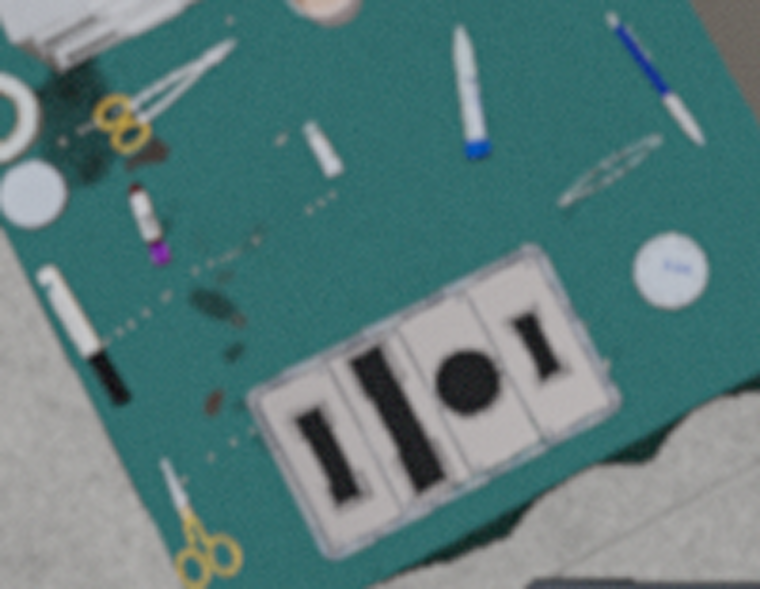

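View pics/side0c.png

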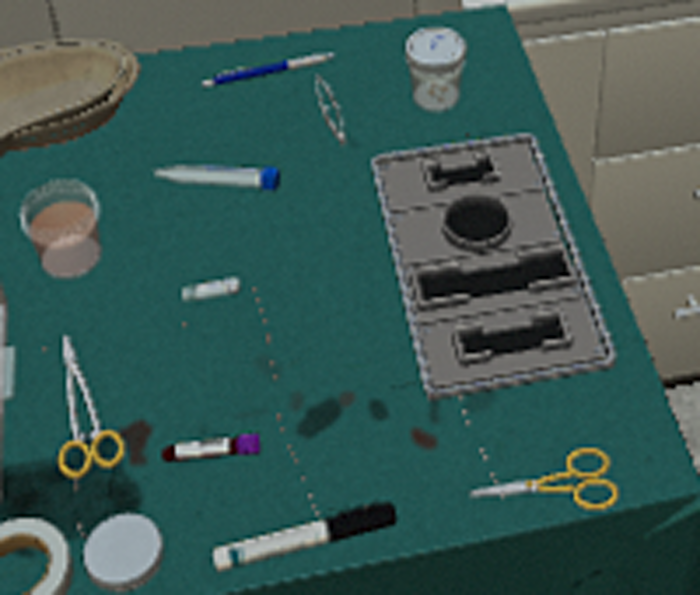

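The crops confirm the objects. Left to right, the nests are vial (329,456), tube (399,420), jar (467,382) and cryo (538,346) in top-crop pixels. Now I'll triangulate these and map the cabinet from depth.

```bash
python3 - <<'E'
from h import *
ct,cs=calibration("top"),calibration("side")
t=lambda x,y:(ct,(x+.5)/3.8-.5+115,(y+.5)/3.8-.5+130); s=lambda x,y:(cs,(x+.5)/3.5-.5+140,(y+.5)/3.5-.5+190)
P={"tubetip":((460,28),(155,173)),"tubecap":((479,152),(280,179)),"vialtip":((134,188),(163,454)),"vialcap":((161,262),(260,443)),
"cry1":((310,125),(183,294)),"cry2":((336,174),(240,285)),"jarlid":((671,271),(436,47)),"nvial":((329,456),(513,337)),"ntube":((399,420),(495,276)),"njar":((467,382),(477,222)),"ncryo":((538,346),(461,170))}
for k,(a,b) in P.items():
    x,e=tri([t(*a),s(*b)]); print(k,x.round(4),np.round(e,4))
for a in [(530,247),(618,402),(335,555),(250,398)]: print("tray",px(*t(*a),.016).round(4))
d=np.load("pics/top0.npy"); Q=[];
for v in range(0,420,2):
    for u in range(0,560,2):
        if d[v,u]>0: Q.append(pd(ct,u,v,d[v,u]))
Q=np.array(Q)
for lo,hi in [(.1,.2),(.2,.4),(.4,.6),(.6,.9)]:
    m=Q[(Q[:,2]>lo)&(Q[:,2]<hi)&(Q[:,0]>.25)]
    print(lo,hi,[(round(y,2),round(m[abs(m[:,1]-y)<.025,0].min(),3)) for y in np.arange(-.6,.3,.05) if (abs(m[:,1]-y)<.025).any()])
E
```

```text
tubetip [0.7223 0.1912 0.0056] [0.0018 0.0018]
tubecap [0.6082 0.1693 0.0117] [0.0019 0.0019]
vialtip [0.5749 0.4672 0.0066] [0.0023 0.0023]
vialcap [0.5086 0.4387 0.0103] [0. 0.]
cry1 [0.6324 0.3178 0.0063] [0.001 0.001]
cry2 [0.5901 0.2937 0.0058] [0.001 0.001]
jarlid [0.5056 0.0033 0.0658] [0.0011 0.0011]
nvial [0.3472 0.2871 0.0174] [0.0005 0.0005]
ntube [0.3791 0.2292 0.0189] [0.0009 0.0009]
njar [0.4123 0.173  0.0188] [0.0008 0.0008]
ncryo [0.4448 0.114  0.0189] [0.0016 0.0016]
tray [0.5281 0.1231 0.016 ]
tray [0.3975 0.0448 0.016 ]
tray [0.2644 0.2788 0.016 ]
tray [0.3941 0.3559 0.016 ]
0.1 0.2 [(np.float64(-0.6), np.float64(0.702)), (np.float64(-0.55), np.float64(0.745)), (np.float64(-0.5), np.float64(0.716)), (np.float64(-0.45), np.float64(0.688)), (np.float64(-0.4), np.float64(0.659)), (np.float64(-0.35), np.float64(0.63)), (np.float64(-0.3), np.float64(0.601)), (np.float64(-0.25), np.float64(0.57)), (np.float64(-0.2), np.float64(0.543)), (np.float64(-0.15), np.float64(0.522)), (np.float64(-0.1), np.float64(0.554)), (np.float64(-0.05), np.float64(0.639)), (np.float64(0.0), 
[... 1097 characters left out ...]
t64(-0.25), np.float64(0.57)), (np.float64(-0.2), np.float64(0.54)), (np.float64(-0.15), np.float64(0.522)), (np.float64(-0.1), np.float64(0.553)), (np.float64(-0.05), np.float64(0.64)), (np.float64(0.0), np.float64(0.726)), (np.float64(0.05), np.float64(0.814)), (np.float64(0.1), np.float64(0.9))]
0.6 0.9 [(np.float64(-0.45), np.float64(0.685)), (np.float64(-0.4), np.float64(0.656)), (np.float64(-0.35), np.float64(0.627)), (np.float64(-0.3), np.float64(0.598)), (np.float64(-0.25), np.float64(0.569)), (np.float64(-0.2), np.float64(0.54)), (np.float64(-0.15), np.float64(0.522)), (np.float64(-0.1), np.float64(0.554)), (np.float64(-0.05), np.float64(0.64)), (np.float64(0.0), np.float64(0.728))]
```

All heights, lengths and the 66 mm pitch check out. The cabinet corner is at about (0.51,-0.13), so I'll swing round it at small radius.

The rows are not in the units I measure in: shifts go in cm. I convert before sending: -0.225 m is -22.5, -0.19 m is -19.

```bash
echo '[0.085, 3, -5, -2, 0, 0, 0, 0.085, 6, -10, -4, 0, 0, 0, 0.085, 8.5, -15, -5, 0, 0, 0, 0.085, 10.5, -19, -5, 0, 0, 0, 0.085, 12.3, -22.5, -5, 0, 0, 0]' | python3 -m creep
echo '[0.085, 4.5, -2.5, 0, 0, 0, 0, 0.085, 9, -5, 0, 0, 0, 0, 0.085, 13, -7.5, 0, 0, 0, 0, 0.085, 17, -12, 0, 0, 0, 0, 0.085, 21.4, -17, 0, 0, 0, 0]' | python3 -m creep
python3 -c "
from h import *; go([.56,.26,.2],.518); print(bot.observe()['qpos'].round(2))"
```

```text
clock: 0.72
position: [0.2698, -0.3181, 0.2814]
tool_rot: [3.141, 0.0, 0.403]
force: [1.1, -0.1, 0.1]
grip_width: 0.0847
finger_force: 0.0
clock: 1.35
position: [0.3991, -0.0817, 0.2813]
tool_rot: [3.141, -0.0, 0.402]
force: [1.4, -1.0, 0.2]
grip_width: 0.085
finger_force: 0.0
tool shift [ 0.2818 -0.2515  0.0813]
rotvec [ 1.000e-04 -0.000e+00 -1.159e-01]
[ 0.42  0.12 -0.4   2.05  0.06  0.98 -1.18]
```

Scaled: 0.21 m is 21, -0.19 m is -19.

```bash
echo '[0.085, 4, -4, 0, 0, 0, 0, 0.085, 8.5, -8, 0, 0, 0, -0.04, 0.085, 13, -12, 2, 0, 0, -0.08, 0.085, 17, -16, 4, 0, 0, -0.116, 0.085, 21, -19, 6, 0, 0, -0.116]' | python3 -m creep
echo '[0.085, 4, -2.5, 2, 0, 0, 0, 0.085, 6, -6, 2, 0, 0, 0, 0.085, 6, -7, 2, 0, 0, 0, 0.085, 6, -7, 2, 0, 0, 0]' | python3 -m creep
python3 - <<'E'
from h import *
c=calibration("wrist"); print(c, bot.observe()["position"],bot.observe()["tool_rot"])
p,d=grab_frame("wrist"); cv2.imwrite("pics/w1.png",p)
for n,q in dict(cryo=(.6113,.3058,.007),tube=(.665,.18,.009),vial=(.5417,.453,.007)).items(): print(n,proj(c,q).round(1))
E
```

```text
clock: 1.98
position: [0.5179, 0.1759, 0.2204]
tool_rot: [-3.141, 0.0, 0.52]
force: [0.9, -1.4, 0.2]
grip_width: 0.0848
finger_force: 0.0
clock: 2.48
position: [0.5345, 0.2643, 0.2011]
tool_rot: [3.141, 0.001, 0.52]
force: [0.8, -0.7, 0.2]
grip_width: 0.0849
finger_force: 0.0
{'vfov': 60.92854725647788, 'cx': 276.36338430828647, 'cy': 207.2695888578893, 'eye': array([0.59414346, 0.29765603, 0.34445395]), 'attitude': array([ 2.86517273e+00, -4.36255851e-04, -1.05112452e+00])} [0.53449917 0.26428749 0.20112558] [3.14149783e+00 6.26994910e-04 5.19764061e-01]
cryo [277.8  84. ]
tube [428.5 102.4]
vial [94.4 68.8]
```

View pics/w1.png

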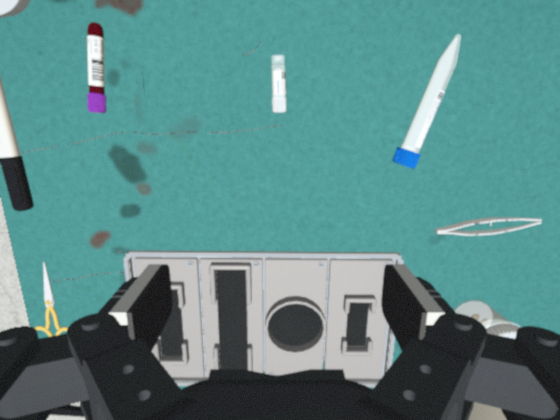

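The wrist view shows the cryovial at (278.5,55)-(279.5,112), the tube at (459,35)-(405,164) and the vial at (95,23)-(97,112). It also shows the jar ring at (296,327), the cryo nest at (358,324) and the tweezers at (490,227). I'll refine the positions from these.

```bash
python3 - <<'E'
from h import *
c=dict(vfov=60.92854725647788,cx=276.36338430828647,cy=207.2695888578893,eye=np.array([0.59414346,0.29765603,0.34445395]),attitude=np.array([2.86517273,-4.36255851e-04,-1.05112452]))
ct,cs=calibration("top"),calibration("side")
t=lambda x,y:(ct,(x+.5)/3.8-.5+115,(y+.5)/3.8-.5+130); s=lambda x,y:(cs,(x+.5)/3.5-.5+140,(y+.5)/3.5-.5+190)
for n,a,b,z in [("cryo",(278.5,55),(279.5,112),.006),("tube",(459,35),(405,164),.009),("vial",(95,23),(97,112),.007)]:
    A,B=px(c,*a,z),px(c,*b,z); D=A-B; print(n,((A+B)/2).round(4),np.linalg.norm(D).round(4),"yaw",np.arctan2(D[1],D[0]).round(3))
for n,a,z in [("jarnest",(296,327),.022),("cryonest",(358,324),.018),("vialnest",(174,323),.018)]: print(n,px(c,*a,z).round(4))
for n,a,b,w in [("tubetip",(460,28),(155,173),(459,36)),("tubecap",(479,152),(280,179),(405,161)),("cry1",(310,125),(183,294),(278.5,56)),("cry2",(336,174),(240,285),(279.5,110)),("vtip",(134,188),(163,454),(95,25)),("vcap",(161,262),(260,443),(97,110)),("njar",(467,382),(477,222),(296,327)),("ncryo",(538,346),(461,170),(358,324))]:
    x,e=tri([t(*a),s(*b),(c,*w)]); print(n,x.round(4),np.round(e,4))
E
```

```text
cryo [0.6118 0.3049 0.006 ] 0.0484 yaw 0.54
tube [0.6659 0.1782 0.009 ] 0.1169 yaw 0.212
vial [0.5424 0.4517 0.007 ] 0.0742 yaw 0.406
jarnest [0.4128 0.1703 0.022 ]
cryonest [0.446  0.1142 0.018 ]
vialnest [0.3514 0.282  0.018 ]
tubetip [0.7227 0.1905 0.006 ] [0.0021 0.0018 0.0016]
tubecap [0.6093 0.1688 0.011 ] [0.0014 0.0027 0.0017]
cry1 [0.6322 0.3175 0.0061] [0.0008 0.0013 0.0007]
cry2 [0.5911 0.2934 0.0048] [0.0019 0.0005 0.0015]
vtip [0.575  0.4669 0.006 ] [0.0022 0.0024 0.0005]
vcap [0.5094 0.4381 0.0084] [0.0013 0.0005 0.0012]
njar [0.4122 0.1719 0.0198] [0.0011 0.0018 0.0023]
ncryo [0.4452 0.1138 0.018 ] [0.0019 0.0014 0.0007]
```

Three views agree within about 2 mm. First I'll grasp the cryovial at (0.6117,0.3053), yaw 0.53.

```bash
echo '[0.04, 4, 0.15, 3, 0, 0, 0, 0.04, 8.75, 0.3, 6, 0, 0, 0, 0.04, 8.75, 0.3, 11, 0, 0, 0, 0.04, 8.75, 0.3, 14.5, 0, 0, 0, 0.04, 8.75, 0.3, 16.5, 0, 0, 0]' | python3 -m creep 25
python3 -c "
from h import *; go([.6117,.3053,.003],.53)"
```

```text
clock: 3.15
position: [0.6126, 0.3031, 0.0348]
tool_rot: [3.141, 0.002, 0.517]
force: [0.4, 0.3, -0.2]
grip_width: 0.0397
finger_force: 0.0
tool shift [ 0.0004 -0.0023  0.0318]
rotvec [ 0.0006  0.0017 -0.0127]
```

```bash
echo '[0.04, 0, -0.2, 1.5, 0, 0, -0.01, 0.04, 0, -0.2, 2.5, 0, 0, -0.01, 0.04, 0, -0.2, 3.1, 0, 0, -0.01, 0.04, 0, -0.2, 3.1, 0, 0, -0.01]' | python3 -m creep 25
echo '[0.0, 0, 0, 0, 0, 0, 0, 0.0, 0, 0, 0, 0, 0, 0, 0.0, 0, 0, 0, 0, 0, 0, 0.0, 0, 0, 0, 0, 0, 0]' | python3 -m creep 25
python3 -c "
from workcell import *;import cv2; s=bot.observe(); print(s['position'],s['grip_width']); p,d=grab_frame('wrist'); cv2.imwrite('pics/w2.png',p[150:420,100:460])"
```

```text
clock: 3.65
position: [0.6116, 0.3068, 0.0055]
tool_rot: [3.142, -0.0, 0.529]
force: [-0.1, 0.4, 0.6]
grip_width: 0.0399
finger_force: 0.0
clock: 4.15
position: [0.6119, 0.3069, 0.0059]
tool_rot: [3.141, -0.001, 0.529]
force: [-1.3, -2.6, 7.0]
grip_width: 0.0112
finger_force: 28.4
[0.61185374 0.30689367 0.00594923] 0.011223088055496284
```

View pics/w2.png

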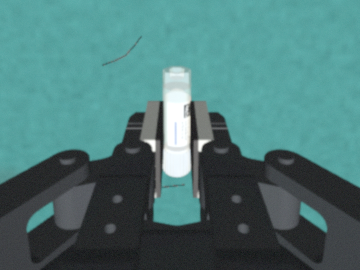

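The cryovial sits between the pads and is gripped (11 mm, 28 N). Lifting it and carrying it to its nest.

Scaled: -0.1 m is -10, -0.15 m is -15.

```bash
echo '[0.0, 0, 0, -2, 0, 0, 0, 0.0, 0, 0, -7, 0, 0, 0, 0.0, -5, 1.7, -9, 0, 0, 0, 0.0, -10, 3.4, -9, 0, 0, 0, 0.0, -15, 5.1, -9, 0, 0, 0.012]' | python3 -m creep
echo '[0.0, -4.5, 1.5, 0, 0, 0, 0, 0.0, -8, 2.8, 0, 0, 0, 0, 0.0, -9.15, 3.1, 0, 0, 0, 0, 0.0, -9.15, 3.1, 0, 0, 0, 0]' | python3 -m creep
python3 -c "
from h import *; go([.445,.114,.0195],.517);s=bot.observe();c=calibration('wrist')
p,d=grab_frame('wrist'); cv2.imwrite('pics/w3.png',p); print(s['position'],c,[proj(c,q).round(0) for q in ([.445,.114,.012],[.3795,.229,.012])])"
```

```text
clock: 4.82
position: [0.5069, 0.1859, 0.0968]
tool_rot: [3.141, -0.002, 0.516]
force: [1.2, 0.1, -0.3]
grip_width: 0.0109
finger_force: 27.7
clock: 5.32
position: [0.444, 0.115, 0.0961]
tool_rot: [3.141, -0.001, 0.516]
force: [0.9, 0.2, -0.6]
grip_width: 0.0113
finger_force: 27.7
tool shift [0.0002 0.0013 0.0766]
rotvec [ 0.0006 -0.0013 -0.0007]
[0.44404905 0.11499993 0.09613851] {'vfov': 60.92854725647788, 'cx': 276.36338430828647, 'cy': 207.2695888578893, 'eye': array([0.50349649, 0.148078  , 0.23956953]), 'attitude': array([ 2.86703564e+00, -9.05255225e-04, -1.05452041e+00])} [array([277., 212.]), array([ 78., 213.])]
```

View pics/w3.png

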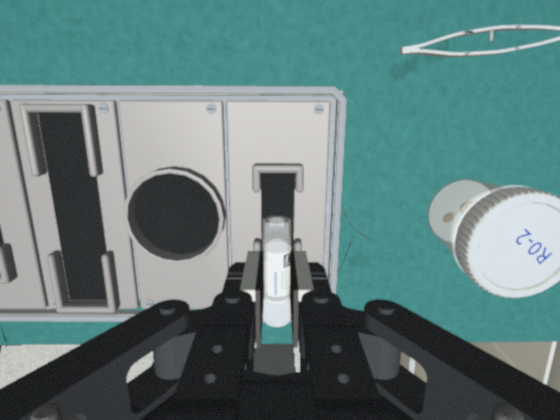

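The cryovial hangs centred over the cryo nest, whose inner far end is at (277,176). The tube-nest hole spans (63,112)-(85,300) and the jar ring centre is (175,215). I'll check the predicted nest geometry before lowering.

```bash
python3 - <<'E'
from h import *
c=dict(vfov=60.92854725647788,cx=276.36338430828647,cy=207.2695888578893,eye=np.array([0.50349649,0.148078,0.23956953]),attitude=np.array([2.86703564,-9.05255225e-04,-1.05452041]))
ax=np.array([np.cos(.517),np.sin(.517),0])
for z in (.012,.017,.022,.027):
    print(z,"tube ends",[proj(c,np.array([.3795,.229,z])+s*.0645*ax).round(0) for s in (1,-1)],"cryo far",proj(c,np.array([.445,.114,z])+.029*ax).round(0),"jar",proj(c,[.4122,.1715,z]).round(0))
    for n,q in dict(tubefar=(63,112),tubenear=(85,300),jar=(175,215),cryofar=(277,176),jarlid=(520,242)).items(): print(n,px(c,*q,z).round(4),end=' ')
    print()
print("jar lid",px(c,518,242,.068))
E
```

```text
0.012 tube ends [array([ 62., 112.]), array([ 92., 299.])] cryo far [277. 169.] jar [178. 213.]
tubefar [0.436  0.2606 0.012 ] tubenear [0.3206 0.2012 0.012 ] jar [0.4099 0.1723 0.012 ] cryofar [0.4663 0.1263 0.012 ] jarlid [ 0.5084 -0.0403  0.012 ] 
0.017 tube ends [array([ 57., 113.]), array([ 88., 303.])] cryo far [277. 171.] jar [176. 215.]
tubefar [0.4375 0.2581 0.017 ] tubenear [0.3246 0.2    0.017 ] jar [0.4119 0.1718 0.017 ] cryofar [0.4671 0.1267 0.017 ] jarlid [ 0.5083 -0.0361  0.017 ] 
0.022 tube ends [array([ 52., 113.]), array([ 85., 307.])] cryo far [277. 172.] jar [173. 217.]
tubefar [0.439  0.2556 0.022 ] tubenear [0.3286 0.1988 0.022 ] jar [0.414  0.1713 0.022 ] cryofar [0.4679 0.1272 0.022 ] jarlid [ 0.5082 -0.032   0.022 ] 
0.027 tube ends [array([ 47., 113.]), array([ 81., 311.])] cryo far [277. 173.] jar [171. 220.]
tubefar [0.4405 0.2532 0.027 ] tubenear [0.3327 0.1977 0.027 ] jar [0.4161 0.1707 0.027 ] cryofar [0.4688 0.1277 0.027 ] jarlid [ 0.5081 -0.0278  0.027 ] 
jar lid [0.50667116 0.00697946 0.068     ]
```

Scaled: -0.001 m is -0.1, 0.001 m is 0.1.

```bash
echo '[0.0, -0.1, 0.1, 4, 0, 0, 0, 0.0, -0.1, 0.1, 6, 0, 0, 0, 0.0, -0.1, 0.1, 6.8, 0, 0, 0, 0.0, -0.1, 0.1, 7.3, 0, 0, 0, 0.0, -0.1, 0.1, 7.3, 0, 0, 0]' | python3 -m creep
echo '[0.0, 0, 0, 0.2, 0, 0, 0, 0.0, 0, 0, 0.4, 0, 0, 0, 0.0, 0, 0, 0.4, 0, 0, 0]' | python3 -m creep
```

```text
clock: 6.0
position: [0.4435, 0.1139, 0.0226]
tool_rot: [3.142, -0.001, 0.517]
force: [0.6, 0.2, -0.6]
grip_width: 0.011
finger_force: 27.7
clock: 6.38
position: [0.4432, 0.1135, 0.0183]
tool_rot: [3.142, -0.0, 0.517]
force: [-0.3, -0.8, -1.2]
grip_width: 0.0109
finger_force: 27.7
```

Scaled: 0.001 m is 0.1.

```bash
echo '[0.0, 0, 0, 0.1, 0, 0, 0, 0.0, 0, 0, 0.1, 0, 0, 0]' | python3 -m creep
echo '[0.016, 0, 0, 0, 0, 0, 0, 0.03, 0, 0, 0, 0, 0, 0, 0.03, 0, 0, -1, 0, 0, 0, 0.03, 0, 0, -5, 0, 0, 0, 0.03, 0, 0, -10, 0, 0, 0]' | python3 -m creep
python3 -c "
from h import *
go([.6655,.1792,.04],.205);s=bot.observe();c=calibration('wrist')
p,d=grab_frame('wrist'); cv2.imwrite('pics/w4.png',p); print(s['position'],c['eye'],c['attitude'])"
```

```text
clock: 6.62
position: [0.4432, 0.1136, 0.0178]
tool_rot: [3.141, -0.0, 0.517]
force: [-3.8, -1.0, 14.9]
grip_width: 0.0111
finger_force: 29.4
clock: 7.25
position: [0.4424, 0.1135, 0.1185]
tool_rot: [-3.141, 0.002, 0.517]
force: [0.8, -0.3, 0.1]
grip_width: 0.0301
finger_force: 0.0
tool shift [0.2265 0.0534 0.0781]
rotvec [-0.0005  0.0017  0.3124]
[0.44237471 0.11354448 0.11852765] [0.50229045 0.14672778 0.26178224] [ 2.86414344e+00  4.31059029e-04 -1.05355947e+00]
```

View pics/w4.png

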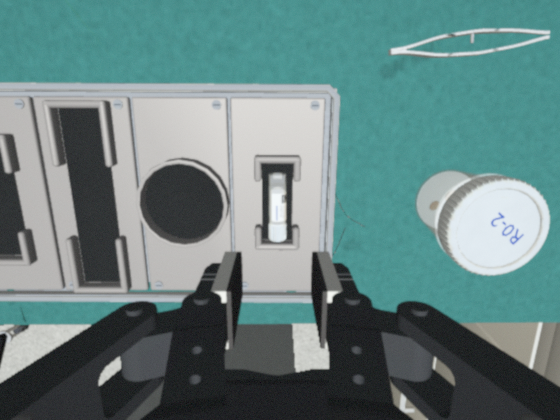

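The cryovial is seated in its cradle, centred near (278,206). Next is the tube.

Scaled: 0.2265 m is 22.65, 0.0534 m is 5.34.

```bash
echo '[0.04, 5, 1, 0, 0, 0, 0.08, 0.04, 10, 2, 1, 0, 0, 0.16, 0.04, 15, 3.5, 3, 0, 0, 0.24, 0.04, 19.5, 4.5, 5.5, 0, 0, 0.312, 0.04, 22.65, 5.34, 7.5, 0, 0, 0.312]' | python3 -m creep 25
echo '[0.04, 0, 0, 0.5, 0, 0, 0, 0.04, 0, 0, 0.5, 0, 0, 0]' | python3 -m creep
python3 -c "
from h import *
go([.6655,.1792,.0045],.205)"
```

```text
clock: 7.92
position: [0.6677, 0.1797, 0.0418]
tool_rot: [-3.141, 0.0, 0.204]
force: [-0.8, -0.1, 0.2]
grip_width: 0.0398
finger_force: 0.0
clock: 8.18
position: [0.6656, 0.1789, 0.0373]
tool_rot: [-3.141, 0.001, 0.205]
force: [0.3, -0.9, 0.8]
grip_width: 0.0402
finger_force: 0.0
tool shift [-0.     -0.0003  0.0328]
rotvec [-0.0003  0.0011 -0.0001]
```

Scaled: 0.031 m is 3.1, 0.025 m is 2.5.

```bash
echo '[0.04, 0, 0, 1.5, 0, 0, 0, 0.04, 0, 0, 2.5, 0, 0, 0, 0.04, 0, 0, 3.1, 0, 0, 0, 0.04, 0, 0, 3.1, 0, 0, 0]' | python3 -m creep 25
echo '[0.0, 0, 0, 0, 0, 0, 0, 0.0, 0, 0, 0, 0, 0, 0, 0.0, 0, 0, 0, 0, 0, 0, 0.0, 0, 0, 0, 0, 0, 0]' | python3 -m creep 25
echo '[0.0, 0, 0, -2, 0, 0, 0, 0.0, 0, 0, -6, 0, 0, 0, 0.0, 0, 0, -10, 0, 0, 0, 0.0, 0, 0, -10, 0, 0, 0]' | python3 -m creep 25
python3 -c "
from h import *
go([.3795,.229,.1],.517);c=calibration('wrist')
p,d=grab_frame('wrist'); cv2.imwrite('pics/w5.png',p)"
```

```text
clock: 8.68
position: [0.6661, 0.179, 0.0058]
tool_rot: [3.142, 0.001, 0.205]
force: [0.0, 0.1, -0.4]
grip_width: 0.04
finger_force: 0.0
clock: 9.18
position: [0.6666, 0.1791, 0.0067]
tool_rot: [-3.142, -0.001, 0.205]
force: [-0.6, 0.5, 5.1]
grip_width: 0.0155
finger_force: 26.3
clock: 9.68
position: [0.6681, 0.1796, 0.1109]
tool_rot: [-3.141, -0.006, 0.205]
force: [0.2, 0.3, -0.4]
grip_width: 0.0155
finger_force: 25.7
tool shift [-0.2726 -0.107   0.0094]
rotvec [ 3.000e-04 -5.700e-03 -3.125e-01]
```

View pics/w5.png

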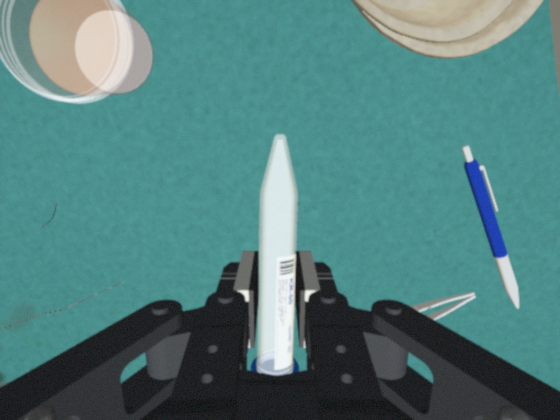

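The tube is held straight between the pads, tip at (281,137) and cap at (273,365). Carrying it to the tube nest.

```bash
echo '[0.0, -5, -2, 0, 0, 0, -0.06, 0.0, -10, -4, 0, 0, 0, -0.12, 0.0, -15, -6, 0, 0, 0, -0.19, 0.0, -20, -8, 0, 0, 0, -0.25, 0.0, -25, -9.8, 0, 0, 0, -0.3125]' | python3 -m creep
echo '[0.0, -2.6, 0, 0, 0, 0, 0, 0.0, -2.6, 0, 0, 0, 0, 0, 0.0, -2.6, 0, 0, 0, 0, 0]' | python3 -m creep
python3 -c "
from h import *
go([.3795,.229,.0195],.517);c=calibration('wrist');print(c['eye'],c['attitude'])
p,d=grab_frame('wrist'); cv2.imwrite('pics/w6.png',p)"
```

```text
clock: 10.35
position: [0.3996, 0.224, 0.1061]
tool_rot: [-3.141, 0.001, 0.519]
force: [-0.2, 1.5, -1.2]
grip_width: 0.0156
finger_force: 25.6
clock: 10.72
position: [0.3797, 0.2115, 0.1063]
tool_rot: [-3.142, -0.0, 0.517]
force: [-0.5, 0.3, -0.7]
grip_width: 0.0152
finger_force: 25.6
tool shift [ 0.0085 -0.0153  0.0868]
rotvec [-0.0001 -0.0003 -0.0002]
[0.43935213 0.2445687  0.24969665] [ 2.86607456e+00 -2.43395056e-04 -1.05408152e+00]
```

View pics/w6.png

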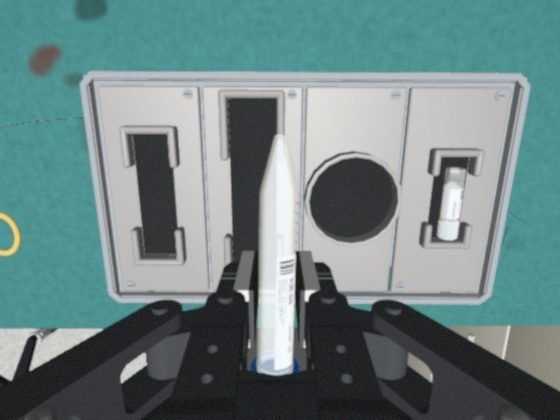

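The whole tray is visible: vial nest hole centre at (157,197), tube hole top at (228-282,98), ring centre at (352,198). Shifting left and lowering the tube.

```bash
python3 - <<'E'
from h import *
c=calibration("wrist")
for z in (.012,.017): print([px(c,*q,z).round(4) for q in ((157,197),(255,98),(352,198),(452,199))])
print([proj(c,np.array([.3795,.229,.012])+s*.0645*np.array([np.cos(.517),np.sin(.517),0])).round(0) for s in (1,-1)],proj(c,[.347,.2865,.012]))
E
echo '[0.0, 0.85, -1.53, 3, 0, 0, 0, 0.0, 0.85, -1.53, 5.5, 0, 0, 0, 0.0, 0.85, -1.53, 5.5, 0, 0, 0]' | python3 -m creep
python3 -c "
from h import *
go([.3795,.229,.0195],.517)"
```

```text
[array([0.347 , 0.2862, 0.012 ]), array([0.4372, 0.2589, 0.012 ]), array([0.4124, 0.1695, 0.012 ]), array([0.4458, 0.1094, 0.012 ])]
[array([0.3489, 0.2853, 0.017 ]), array([0.4372, 0.2586, 0.017 ]), array([0.413 , 0.1711, 0.017 ]), array([0.4457, 0.1122, 0.017 ])]
[array([251.,  99.]), array([255., 282.])] [156.65333094 196.76963718]
clock: 11.15
position: [0.3784, 0.2286, 0.05]
tool_rot: [-3.142, 0.003, 0.518]
force: [-0.1, -0.3, 0.1]
grip_width: 0.0156
finger_force: 25.6
tool shift [0.0012 0.0002 0.0305]
rotvec [-0.      0.0029  0.0006]
```

Scaled: 0.03 m is 3, 0.027 m is 2.7.

```bash
echo '[0.0, 0.1, 0, 1.4, 0, 0, 0, 0.0, 0.1, 0, 2.2, 0, 0, 0, 0.0, 0.1, 0, 2.7, 0, 0, 0, 0.0, 0.1, 0, 3, 0, 0, 0, 0.0, 0.1, 0, 3, 0, 0, 0]' | python3 -m creep
echo '[0.0, 0, 0, 0.1, 0, 0, 0, 0.0, 0, 0, 0.1, 0, 0, 0]' | python3 -m creep
```

```text
clock: 11.78
position: [0.3798, 0.2293, 0.0213]
tool_rot: [3.142, 0.0, 0.517]
force: [0.0, -0.3, -0.1]
grip_width: 0.0154
finger_force: 25.6
clock: 12.02
position: [0.3799, 0.2293, 0.0204]
tool_rot: [-3.142, -0.0, 0.517]
force: [0.2, -0.1, -0.3]
grip_width: 0.0152
finger_force: 25.6
```

Scaled: 0.002 m is 0.2, 0.001 m is 0.1.

```bash
echo '[0.0, 0, 0, 0.1, 0, 0, 0, 0.0, 0, 0, 0.2, 0, 0, 0, 0.0, 0, 0, 0.2, 0, 0, 0]' | python3 -m creep
```

```text
clock: 12.4
position: [0.3799, 0.2293, 0.0185]
tool_rot: [3.141, -0.0, 0.517]
force: [-1.6, -1.4, 7.9]
grip_width: 0.0153
finger_force: 26.7
```

Contact with the floor. Releasing, then on to the blood vial.

Scaled: -0.1 m is -10, -0.05 m is -5.

```bash
echo '[0.02, 0, 0, 0, 0, 0, 0, 0.032, 0, 0, 0, 0, 0, 0, 0.032, 0, 0, -1, 0, 0, 0, 0.032, 0, 0, -5, 0, 0, 0, 0.032, 0, 0, -10, 0, 0, 0]' | python3 -m creep
python3 -c "
from h import *
go([.5422,.4525,.04],.41);c=calibration('wrist');print(c['eye'],c['attitude'])
p,d=grab_frame('wrist'); cv2.imwrite('pics/w7.png',p)"
```

```text
clock: 13.02
position: [0.3791, 0.2291, 0.1196]
tool_rot: [-3.141, 0.002, 0.518]
force: [0.9, -0.3, 0.6]
grip_width: 0.0322
finger_force: 0.0
tool shift [ 0.2525 -0.1133  0.0791]
rotvec [-0.0002  0.0018  0.1079]
[0.43895623 0.26236675 0.26279412] [ 2.86394773e+00 -4.45142179e-05 -1.05300215e+00]
```

View pics/w7.png

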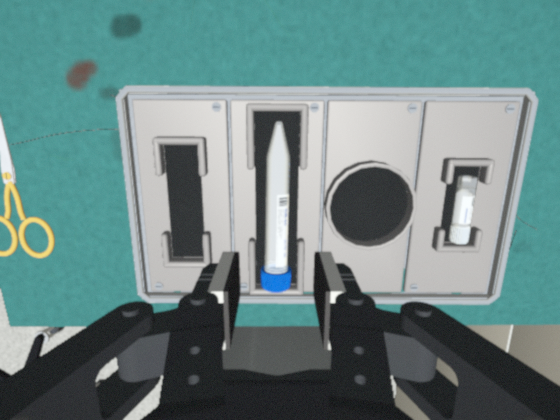

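The tube lies in its nest, tip at (279,122) and cap at (276,290). Moving to the blood vial.

Scaled: 0.25 m is 25, 0.2 m is 20.

```bash
echo '[0.04, 5, -2.2, 0, 0, 0, 0.03, 0.04, 10, -4.5, 1, 0, 0, 0.06, 0.04, 15, -6.7, 3, 0, 0, 0.09, 0.04, 20, -9, 5, 0, 0, 0.108, 0.04, 25, -11.2, 6.5, 0, 0, 0.108]' | python3 -m creep 25
echo '[0.04, 0.25, -0.1, 1.4, 0, 0, 0, 0.04, 0.25, -0.1, 1.4, 0, 0, 0]' | python3 -m creep
python3 -c "
from h import *
go([.5422,.4525,.006],.41);c=calibration('wrist')
print([proj(c,np.array([.5422,.4525,.009])+s*.0375*np.array([np.cos(.41),np.sin(.41),0])).round(0) for s in (1,-1)])
p,d=grab_frame('wrist'); cv2.imwrite('pics/w8.png',p[100:400,120:440])"
```

```text
clock: 13.7
position: [0.5424, 0.4515, 0.0531]
tool_rot: [-3.141, 0.001, 0.409]
force: [-0.1, -0.1, 0.1]
grip_width: 0.04
finger_force: 0.0
clock: 13.95
position: [0.5427, 0.4513, 0.0383]
tool_rot: [3.141, 0.003, 0.409]
force: [0.3, -0.5, -0.1]
grip_width: 0.0403
finger_force: 0.0
tool shift [ 0.0001 -0.0014  0.0323]
rotvec [ 0.0005  0.0025 -0.0006]
[array([272., 172.]), array([272., 307.])]
```

View pics/w8.png

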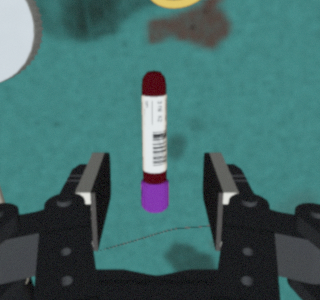

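The vial is centred between the fingers (tip (273,171), cap (275,312) full-frame), as predicted. Grasping.

```bash
echo '[0.04, 0, 0, 1.5, 0, 0, 0, 0.04, 0, 0, 2.5, 0, 0, 0, 0.04, 0, 0, 3.15, 0, 0, 0, 0.04, 0, 0, 3.15, 0, 0, 0]' | python3 -m creep 25
echo '[0.0, 0, 0, 0, 0, 0, 0, 0.0, 0, 0, 0, 0, 0, 0, 0.0, 0, 0, 0, 0, 0, 0, 0.0, 0, 0, 0, 0, 0, 0]' | python3 -m creep 25
echo '[0.0, 0, 0, -2, 0, 0, 0, 0.0, 0, 0, -6, 0, 0, 0, 0.0, 0, 0, -10, 0, 0, 0, 0.0, 0, 0, -10, 0, 0, 0]' | python3 -m creep 25
python3 -c "
from h import *
go([.347,.2865,.1],.517)"
```

```text
clock: 14.5
position: [0.5433, 0.4519, 0.0073]
tool_rot: [3.141, 0.001, 0.409]
force: [0.2, 0.3, 0.2]
grip_width: 0.04
finger_force: 0.0
clock: 15.0
position: [0.5438, 0.4523, 0.0082]
tool_rot: [-3.141, -0.001, 0.409]
force: [-0.7, -0.2, 5.2]
grip_width: 0.0113
finger_force: 27.4
clock: 15.5
position: [0.5449, 0.4534, 0.1125]
tool_rot: [-3.14, -0.005, 0.409]
force: [-0.8, 0.1, -0.6]
grip_width: 0.0114
finger_force: 26.8
tool shift [-0.2481  0.0745  0.011 ]
rotvec [-0.0015 -0.0056 -0.108 ]
```

Scaled: -0.246 m is -24.6, -0.2 m is -20.

```bash
echo '[0.0, -5, 1.5, 0, 0, 0, -0.03, 0.0, -10, 3, 0, 0, 0, -0.06, 0.0, -15, 4.5, 0, 0, 0, -0.108, 0.0, -20, 6, 0, 0, 0, -0.108, 0.0, -24.6, 7.45, 0, 0, 0, -0.108]' | python3 -m creep
echo '[0.0, 0, 0, 2, 0, 0, 0, 0.0, 0, 0, 4, 0, 0, 0, 0.0, 0, 0, 4, 0, 0, 0]' | python3 -m creep
python3 -c "
from h import *
go([.347,.2865,.0202],.517)"
```

```text
clock: 16.12
position: [0.3462, 0.2845, 0.1081]
tool_rot: [3.141, -0.0, 0.517]
force: [0.3, 0.3, -0.2]
grip_width: 0.0114
finger_force: 26.8
clock: 16.5
position: [0.347, 0.2855, 0.0673]
tool_rot: [3.141, 0.002, 0.518]
force: [-0.5, -0.0, 0.5]
grip_width: 0.0117
finger_force: 26.8
tool shift [ 0.0006 -0.0009  0.0471]
rotvec [0.0005 0.0018 0.0007]
```

```bash
echo '[0.0, 0, -0.05, 2, 0, 0, 0, 0.0, 0, -0.05, 3.3, 0, 0, 0, 0.0, 0, -0.05, 4.1, 0, 0, 0, 0.0, 0, -0.05, 4.5, 0, 0, 0, 0.0, 0, -0.05, 4.5, 0, 0, 0]' | python3 -m creep
echo '[0.0, 0, 0, 0.1, 0, 0, 0, 0.0, 0, 0, 0.2, 0, 0, 0, 0.0, 0, 0, 0.2, 0, 0, 0]' | python3 -m creep
```

```text
clock: 17.12
position: [0.3473, 0.2864, 0.0229]
tool_rot: [3.142, 0.0, 0.517]
force: [0.3, 0.0, 0.3]
grip_width: 0.0117
finger_force: 26.8
clock: 17.5
position: [0.3474, 0.2863, 0.0209]
tool_rot: [3.142, -0.0, 0.517]
force: [-1.2, -0.8, 0.2]
grip_width: 0.0114
finger_force: 26.8
```

The rows are not in the units I measure in: shifts go in cm. I convert before sending: 0.0015 m is 0.15, 0.001 m is 0.1.

```bash
echo '[0.0, 0, 0, 0.1, 0, 0, 0, 0.0, 0, 0, 0.15, 0, 0, 0, 0.0, 0, 0, 0.15, 0, 0, 0]' | python3 -m creep
echo '[0.016, 0, 0, 0, 0, 0, 0, 0.03, 0, 0, 0, 0, 0, 0, 0.03, 0, 0, -1, 0, 0, 0, 0.03, 0, 0, -5, 0, 0, 0, 0.03, 0, 0, -10, 0, 0, 0]' | python3 -m creep
python3 -c "
from h import *
go([.505,.008,.14],.517-np.pi/2);c=calibration('wrist');print(bot.observe()['qpos'].round(2))
ax=np.array([np.cos(.517),np.sin(.517),0])
for n,q,h in (('vial',[.347,.2865,.02],.0375),('tube',[.3795,.229,.021],.0595)): print(n,[proj(c,np.array(q)+s*h*ax).round(0) for s in (1,-1)])
p,d=grab_frame('wrist'); cv2.imwrite('pics/w9.png',p)"
```

```text
clock: 17.88
position: [0.3474, 0.2864, 0.0199]
tool_rot: [3.141, -0.001, 0.517]
force: [-3.5, -3.5, 21.5]
grip_width: 0.0116
finger_force: 29.2
clock: 18.5
position: [0.3466, 0.2861, 0.1205]
tool_rot: [-3.142, 0.002, 0.518]
force: [0.8, -0.5, 0.6]
grip_width: 0.03
finger_force: 0.0
tool shift [-1.00e-04  3.20e-01 -1.95e-02]
rotvec [1.4000e-03 1.5000e-03 1.5717e+00]
[-0.39  0.47 -0.55  2.12  0.4   0.65 -2.26]
vial [array([275., 152.]), array([275., 254.])]
tube [array([375., 119.]), array([363., 282.])]
```

View pics/w9.png

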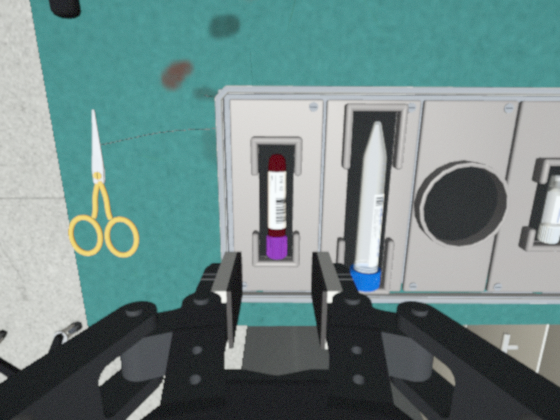

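The vial and tube are both seated where predicted. Now the jar: rotate so the fingers close parallel to the cabinet face (yaw 2.088) while moving toward it.

Scaled: 0.25 m is 25, 0.2 m is 20.

```bash
echo '[0.085, 0, 5, -2, 0, 0, -0.18, 0.085, 0, 10, -4, 0, 0, -0.36, 0.085, 0, 15, -4, 0, 0, -0.54, 0.085, 0, 20, -4, 0, 0, -0.72, 0.085, 0, 25, -4, 0, 0, -0.9]' | python3 -m creep 30
echo '[0.085, 0, 0, 0, 0, 0, -0.17, 0.085, 0, 0, 0, 0, 0, -0.34, 0.085, 0, 0, 0, 0, 0, -0.51, 0.085, 0, 0, 0, 0, 0, -0.67, 0.085, 0, 0, 0, 0, 0, -0.67]' | python3 -m creep
python3 -c "
from h import *
go([.5058,.005,.13],.517+np.pi/2);c=calibration('wrist');print(bot.observe()['qpos'].round(2),proj(c,[.5058,.005,.068]))
p,d=grab_frame('wrist'); cv2.imwrite('pics/w10.png',p); np.save('pics/w10.npy',d); np.save('pics/w10c.npy',c,allow_pickle=True)"
```

```text
clock: 19.18
position: [0.47, 0.0706, 0.1601]
tool_rot: [3.141, 0.0, 1.341]
force: [0.7, 1.7, 0.7]
grip_width: 0.0848
finger_force: 0.0
clock: 19.8
position: [0.4693, 0.0721, 0.1596]
tool_rot: [-3.141, -0.0, 2.004]
force: [-0.2, -1.1, -0.4]
grip_width: 0.085
finger_force: 0.0
tool shift [-0.0762  0.005   0.0296]
rotvec [-0.0002 -0.0003 -0.0835]
[ 0.42  0.53 -0.92  2.02  0.56  0.86 -0.38] [284.08398385 308.16534111]
```

View pics/w10.png

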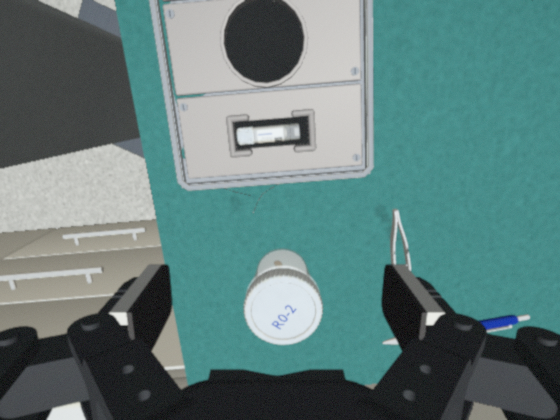

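The lid centre is at (284,310), against the predicted (284,308). The seated cryovial is also in view at (270,132). Moving over the jar and down.

Scaled: 0.03 m is 3, 0.005 m is 0.5.

```bash
echo '[0.085, -2.5, 0.2, 0, 0, 0, -0.04, 0.085, -5, 0.4, 0, 0, 0, -0.08, 0.085, -7.65, 0.5, 1, 0, 0, -0.083, 0.085, -7.65, 0.5, 3, 0, 0, -0.083, 0.085, -7.65, 0.5, 3, 0, 0, -0.083]' | python3 -m creep
python3 -c "
from h import *
go([.5058,.005,.040],.517+np.pi/2);c=calibration('wrist');print(proj(c,[.5058,.005,.068]),c['eye'])
p,d=grab_frame('wrist'); cv2.imwrite('pics/w11.png',p[200:420,100:460])"
```

```text
clock: 20.48
position: [0.5051, 0.0055, 0.1283]
tool_rot: [-3.14, -0.001, 2.087]
force: [-0.6, 0.8, 0.6]
grip_width: 0.0852
finger_force: 0.0
tool shift [-0.0009  0.0005  0.0883]
rotvec [-0.0019 -0.0013 -0.0009]
[278.47424907 225.64697725] [0.47105166 0.06452559 0.27176073]
```

View pics/w11.png

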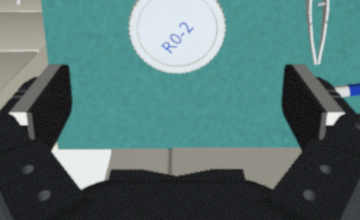

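```bash
echo '[0.085, 0, 0, 4, 0, 0, 0, 0.085, 0, 0, 6.5, 0, 0, 0, 0.085, 0, 0, 8.2, 0, 0, 0, 0.085, 0, 0, 9.1, 0, 0, 0, 0.085, 0, 0, 9.1, 0, 0, 0]' | python3 -m creep 40
echo '[0.03, 0, 0, 0, 0, 0, 0, 0.03, 0, 0, 0, 0, 0, 0, 0.03, 0, 0, 0, 0, 0, 0, 0.03, 0, 0, 0, 0, 0, 0]' | python3 -m creep 40
echo '[0.03, 0, 0, -0.5, 0, 0, 0, 0.03, 0, 0, -1, 0, 0, 0, 0.03, 0, 0, -1.5, 0, 0, 0, 0.03, 0, 0, -1.5, 0, 0, 0]' | python3 -m creep 40
```

```text
clock: 21.15
position: [0.5062, 0.0053, 0.0384]
tool_rot: [-3.142, -0.0, 2.089]
force: [0.2, -1.3, -0.2]
grip_width: 0.085
finger_force: 0.0
clock: 21.65
position: [0.5065, 0.0049, 0.0392]
tool_rot: [3.141, 0.001, 2.088]
force: [-3.5, -0.7, 11.8]
grip_width: 0.0567
finger_force: 40.3
clock: 22.15
position: [0.5063, 0.005, 0.0537]
tool_rot: [3.141, 0.0, 2.088]
force: [-0.2, 1.1, -1.1]
grip_width: 0.057
finger_force: 43.2
```

The jar is gripped at the lid (57 mm, 40 N) and lifted. Carrying it to its ring.

```bash
echo '[0.03, 0, 0, -3, 0, 0, 0, 0.03, 0, 0, -6, 0, 0, 0, 0.03, 2, 0, -6.5, 0, 0, 0, 0.03, 6, 0, -6.5, 0, 0, 0, 0.03, 10, 0, -6.5, 0, 0, 0]' | python3 -m creep
python3 -c "
from h import *
go([.4125,.1713,.115],.517+np.pi/2)"
```

```text
clock: 22.78
position: [0.4552, 0.0932, 0.1177]
tool_rot: [-3.141, -0.001, 2.088]
force: [0.4, 1.0, -0.5]
grip_width: 0.0564
finger_force: 43.5
tool shift [0.089  0.0015 0.0028]
rotvec [-0.0006 -0.0005  0.0004]
```

```bash
echo '[0.03, 4, 0.05, 0, 0, 0, 0, 0.03, 7, 0.1, 0, 0, 0, 0, 0.03, 8.45, 0.15, 0, 0, 0, 0, 0.03, 8.45, 0.15, 0, 0, 0, 0]' | python3 -m creep
python3 - <<'E'
from h import *
go([.4125,.1713,.0512],.517+np.pi/2);c=calibration('wrist')
p,d=grab_frame('wrist'); cv2.imwrite('pics/w12.png',p)
print(bot.observe()["position"],"ring",proj(c,[.4125,.1713,.024]),"lid",proj(c,list(bot.observe()["position"][:2])+[.068+.0765]))
E
```

```text
clock: 23.28
position: [0.4156, 0.1666, 0.118]
tool_rot: [-3.141, -0.0, 2.09]
force: [1.2, 0.1, -1.2]
grip_width: 0.0565
finger_force: 43.5
tool shift [ 0.0056 -0.0003  0.0668]
rotvec [-0.0005 -0.0001  0.0022]
[0.41607517 0.16577716 0.11798748] ring [277.04034668 200.96578642] lid [278.39928189 301.9103107 ]
```

View pics/w12.png

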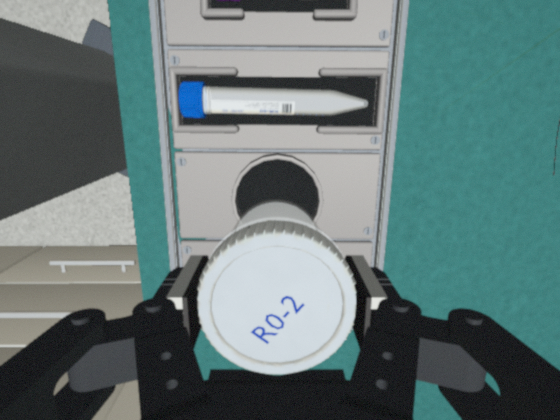

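The ring is centred at about (277.5,199) and the jar hangs upright with its lid at (278,302). It needs about 6 mm more forward, then down.

```bash
echo '[0.03, 0.65, 0, 0, 0, 0, 0, 0.03, 0.65, 0, 1.5, 0, 0, 0, 0.03, 0.65, 0, 3, 0, 0, 0, 0.03, 0.65, 0, 4, 0, 0, 0, 0.03, 0.65, 0, 4, 0, 0, 0]' | python3 -m creep
python3 -c "
from h import *
go([.4122,.1718,.0512],.517+np.pi/2);print(bot.observe()['position'])"
```

```text
clock: 23.95
position: [0.4124, 0.1717, 0.0774]
tool_rot: [-3.14, -0.0, 2.089]
force: [-0.3, 0.3, -0.8]
grip_width: 0.0569
finger_force: 43.4
tool shift [ 0.0002 -0.0001  0.0262]
rotvec [-0.0016 -0.0005  0.001 ]
[0.41241036 0.17168108 0.07742632]
```

Scaled: 0.023 m is 2.3, 0.02 m is 2.

```bash
echo '[0.03, 0, 0, 1, 0, 0, 0, 0.03, 0, 0, 1.6, 0, 0, 0, 0.03, 0, 0, 2, 0, 0, 0, 0.03, 0, 0, 2.3, 0, 0, 0, 0.03, 0, 0, 2.3, 0, 0, 0]' | python3 -m creep
echo '[0.03, 0, 0, 0.1, 0, 0, 0, 0.03, 0, 0, 0.2, 0, 0, 0, 0.03, 0, 0, 0.2, 0, 0, 0]' | python3 -m creep
```

```text
clock: 24.58
position: [0.4129, 0.1717, 0.0552]
tool_rot: [-3.141, -0.0, 2.088]
force: [-0.4, -0.3, -0.2]
grip_width: 0.0566
finger_force: 43.5
clock: 24.95
position: [0.4129, 0.1717, 0.0533]
tool_rot: [-3.141, 0.0, 2.088]
force: [0.1, -0.2, -1.4]
grip_width: 0.0569
finger_force: 43.5
```

```bash
echo '[0.03, 0, 0, 0.1, 0, 0, 0, 0.03, 0, 0, 0.2, 0, 0, 0, 0.03, 0, 0, 0.2, 0, 0, 0]' | python3 -m creep
echo '[0.03, 0, 0, 0.05, 0, 0, 0, 0.03, 0, 0, 0.1, 0, 0, 0, 0.03, 0, 0, 0.1, 0, 0, 0]' | python3 -m creep
```

```text
clock: 25.32
position: [0.4129, 0.1717, 0.0513]
tool_rot: [-3.142, 0.0, 2.088]
force: [-0.6, -0.6, 2.0]
grip_width: 0.0565
finger_force: 43.7
clock: 25.7
position: [0.413, 0.1718, 0.0511]
tool_rot: [3.141, 0.001, 2.088]
force: [-8.0, -5.2, 33.4]
grip_width: 0.0568
finger_force: 47.1
```

Seated at the expected height. Easing off, opening and retreating straight up.

```bash
echo '[0.03, 0, 0, -0.08, 0, 0, 0, 0.07, 0, 0, -0.08, 0, 0, 0, 0.085, 0, 0, -0.08, 0, 0, 0, 0.085, 0, 0, -0.08, 0, 0, 0]' | python3 -m creep
echo '[0.085, 0, 0, -1, 0, 0, 0, 0.085, 0, 0, -4, 0, 0, 0, 0.085, 0, 0, -9, 0, 0, 0, 0.085, 0, 0, -14, 0, 0, 0, 0.085, 0, 0, -19, 0, 0, 0]' | python3 -m creep
echo '[0.085, -4, 0, 0, 0, 0, 0, 0.085, -8, 0, 0, 0, 0, 0, 0.085, -8, 0, 0, 0, 0, 0]' | python3 -m creep
python3 - <<'E'
from h import *
c=calibration('wrist'); p,d=grab_frame('wrist'); cv2.imwrite('pics/w13.png',p)
ax=np.array([np.cos(.517),np.sin(.517),0]); n=np.array([[.347,.2865],[.3795,.229],[.4122,.1715],[.445,.114]])
for q,z in zip(n,(.026,.03,.08,.025)):
    print(q,proj(c,[*q,z]).round(0))
    for s in (-.04,-.02,0,.02,.04):
        u,v=proj(c,np.array([*q,z])+s*ax).round().astype(int)
        if 0<=u<560 and 0<=v<420: print("  ",s,pd(c,u,v,d[v,u]).round(4))
E
```

```text
clock: 26.2
position: [0.4129, 0.1718, 0.051]
tool_rot: [-3.141, -0.0, 2.088]
force: [-0.2, 0.5, 0.4]
grip_width: 0.0853
finger_force: 0.0
clock: 26.82
position: [0.4123, 0.1718, 0.2432]
tool_rot: [-3.141, -0.0, 2.089]
force: [0.9, 0.1, 0.3]
grip_width: 0.0852
finger_force: 0.0
clock: 27.2
position: [0.4532, 0.0999, 0.2414]
tool_rot: [-3.141, 0.0, 2.084]
force: [-0.9, 0.4, -0.4]
grip_width: 0.0849
finger_force: 0.0
[0.347  0.2865] [276. -72.]
[0.3795 0.229 ] [276.  13.]
   -0.04 [0.3455 0.2089 0.0327]
   -0.02 [0.3623 0.2187 0.0313]
   0 [0.3793 0.2285 0.0307]
   0.02 [0.397  0.2391 0.0285]
   0.04 [0.4142 0.2492 0.0267]
[0.4122 0.1715] [277.  88.]
   -0.04 [0.368  0.15   0.0138]
   -0.02 [0.3947 0.1616 0.0797]
   0 [0.4124 0.1716 0.0789]
   0.02 [0.4294 0.1811 0.0795]
   0.04 [0.4531 0.198  0.0133]
[0.445 0.114] [277. 160.]
   -0.04 [0.4097 0.0917 0.0128]
   -0.02 [0.4276 0.1037 0.0243]
   0 [0.4452 0.1136 0.0245]
   0.02 [0.4627 0.1237 0.0254]
   0.04 [0.4823 0.1327 0.013 ]
```

View pics/w13.png

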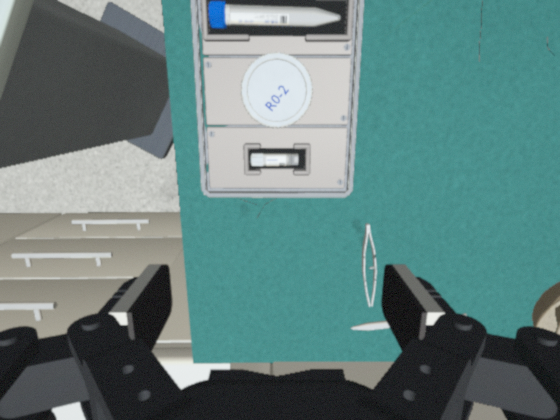

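The jar lid top measures 0.079 m and the cryovial top 0.025 m, so both are right down. I'll check the tube's level and the vial using the top and side depth.

```bash
python3 - <<'E'
from h import *
d0={n:np.load(f"pics/{n}0.npy") for n in ("top","side")}
def prof(c,d,q,yaw,h,H):
    o=[]
    for s in np.linspace(-h,h,7):
        u,v=proj(c,np.array([q[0]+s*np.cos(yaw),q[1]+s*np.sin(yaw),H])).round().astype(int); o.append(pd(c,u,v,np.median(d[v-1:v+1,u-1:u+1]))[2])
    return np.round(np.array(o)*1000,1)
for n in ("top","side"):
    c=calibration(n); p,d=grab_frame(n); cv2.imwrite(f"pics/{n}9.png",p)
    print(n,"tube start",prof(c,d0[n],(.666,.1792),.205,.052,.018))
    print("tube now",prof(c,d,(.3785,.2285),.517,.052,.03)); print("vial start",prof(c,d0[n],(.5422,.4525),.41,.03,.014)); print("vial now",prof(c,d,(.3465,.286),.517,.03,.026))
    print("floor strip",prof(c,d,(.363,.258),.517,.05,.012))
a=cv2.imread("pics/side9.png")[225:300,235:325]; b=cv2.imread("pics/top9.png")[190:285,170:290]
cv2.imwrite("pics/fin.png",np.hstack([cv2.resize(a,(400,333),interpolation=2),cv2.resize(b,(400,333),interpolation=2)]))
E
```

```text
top tube start [22.  16.7 17.3 14.9 14.2 13.8 -2.5]
tube now [33.4 29.9 30.7 29.4 26.4 25.1 15.2]
vial start [13.1  8.  14.8 10.6 14.7  9.1 11.5]
vial now [23.5 25.5 22.9 24.  22.2 24.1 26. ]
floor strip [10.3 10.4  9.9  8.1  7.6  9.4 11.4]
side tube start [22.6  9.1  8.5 17.7  8.3  7.1  0.6]
tube now [34.1 31.1 30.5 29.8 28.2 26.8 13.3]
vial start [16.3 12.6 13.9  7.  13.8 13.2 11.3]
vial now [27.1 26.4 25.3 26.8 20.2 24.  25.8]
floor strip [ 9.9 11.8 11.7 11.4 12.1 12.2 10. ]
```

View pics/fin.png

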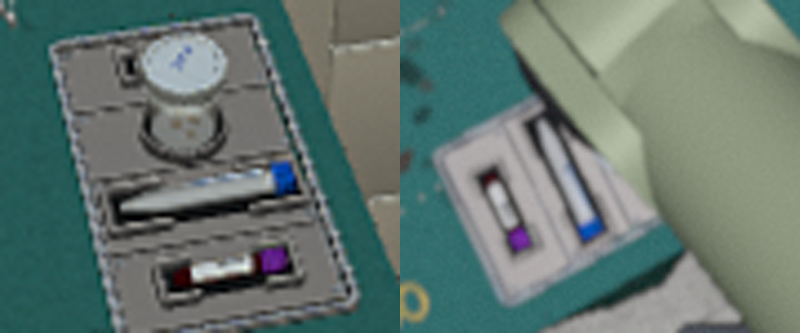

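The tube and vial profiles are the same as at the start, only 12 mm higher, so both lie on their nest floors. In the side crop all four containers are seated and the gripper is clear. Handing in.

```bash
python3 -c "
from workcell import job; print(job.job_done())"
```

```text
the job is handed in; nothing more can be done
None
```

All four containers are seated on the floors of their own nests and released with the gripper clear; the job was handed in at about 27 s of the 96 s, and no verdict was returned.

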